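# Lock the lamp module into its sled and load the sled in the exposure unit

### The arm

A 7-joint arm with a two-finger parallel gripper is mounted at the origin on the work surface. World frame = base frame: x ahead of the robot, y to its left, z up, the work surface at z = 0. Lengths are in m, angles in rad, forces in N, time in s.
With the tool pointing down it reaches from about 0.425 to 0.875 m from the base axis. Payload 4.7 kg.
Tool frame: the origin (TCP) lies at the very end of the fingers, on their centre line; the grasp point (between the pads) lies 19 mm behind it (ctrl.grasp_offset is the distance from the TCP to the grasp point, in m); z points along the fingers, y is the direction in which the jaws open and shut (so a half turn about z gives the same grasp; the last joint's range is limited). The gripper opens to 87 mm and grips with 3 to 60 N. Pads are 19 mm wide; open, the fingers measure 117 mm over their backs; the gripper's body (75 mm by 190 mm) begins 51 mm behind the grasp point.
Start: joints at [1.26, 0.321, -0.07, 1.45, 0.023, 1.371, -0.057], TCP at [0.207, -0.616, 0.185] pointing down, gripper open.
Joint ranges: [-2.86, 2.86], [-0.3, 2.09], [-1.38, 1.24], [0.06, 2.45], [-1.56, 4.7], [0.09, 2.05], [-2.69, 2.69]. Speed limits (rad/s): [2.57, 2.57, 3.14, 3.14, 3.14, 3.14, 3.14].

### API

Orientations are given as a rotation vector (axis times angle).
In Python, from bench import ctrl gives the robot as it stands.
- The arm moves only by the shell command python3 -m creep 'ROWS' [FORCE]. ROWS is JSON, a list that holds one entry, the list of rows, each a list of 7 numbers: the opening, from 0 (shut) to 1 (fully open), then the shift along the tool's x, y, z in mm, then the turn, a rotation vector about the tool's x, y, z in rad. In form: [[[grip, dx, dy, dz, rx, ry, rz], ...]]. A call has 1 to 5 rows; each row is the pose to reach, as a shift and turn from the pose commanded when the call began, along the tool's axes at that moment; what a row does not reach only later rows make up. A row lasts 1/10 s, in which the tool goes at most 50 mm and 8.59 degrees, less where a joint would pass 70% of its speed; a pose out of reach is approached as far as the arm can. A call with a gripper value outside its range is refused whole. The fingers move at their own pace and stop on an object; FORCE is the grip in N (left out, the last holds). Time passes only in rows, so rows that repeat a pose let the fingers close. It gives the time, the measured TCP pose, the force and the opening at its end, in the units of the state.
- ctrl.get_state(): the state, without advancing time (a new reading comes with each control period).
- ctrl.get_image(name): name is "scene" or "top" or "wrist"; returns the picture (480x640x3 uint8, red, green, blue); there is no depth.
- ctrl.camera_params(name): a dict with "K" (3x3 intrinsics, pixels), "pose" (4x4, takes a point from camera to world coordinates). Camera axes: x right, y down, z forward; pixel columns grow to the right and rows downward; lengths in m; the calibration is good to about 2 mm. A picture is of the moment at which its call begins: read the wrist's pose just before it. camera_params takes no time and is no camera call; for the wrist camera it gives the pose at the moment of the call.
- ctrl.close_job(): hands the job in, once; it reports no verdict.
The state is a dict: "time": time; "joint_positions": joint angles; "qd": joint speeds; "joint_torque": joint torques, N m; "position": TCP position; "tool_rot": TCP orientation; "ft_force": force on the tool from outside, world axes, zero at the start; "torque": the same for the moment, N m; "grip_width": opening from 0.0 (shut) to 1.0 (fully open).
Only numpy, scipy, OpenCV 4.12 (cv2) and the standard library are available. Lean on these libraries where they do the work, as an engineer would, in place of code of your own. Each camera call takes 0.05 s, during which the arm holds its last target. There are 200 camera calls.

### The job

Load the lamp into the exposure unit: first pull the unit's red locking knob out until it clicks into its outer position. Then join the lamp module to its aluminium sled with its push-and-turn lock (push it down, give it a quarter turn clockwise, let it spring up), and slide the joined unit under the dock's side rails right up to the back stop. Finally push the red knob fully back in to lock the sled, let go, and leave the bottle, wafer box and screwdriver where they are.

Things in the scene. Friction and masses are not known exactly. Their poses are not given: they have to be found in the camera images.
- module_grip (a point): Lamp module, 48 mm high, 0.15 kg: black round hub, blue flange disc (50 mm across), yellow grip bar on top, 44 mm long, 12 wide, 26 high. Point: centre of the bar, 13 mm above the flange's top, 35 above the module's underside. z up, x along the bar. Half-turn symmetric. Starts upright in a grey tray.
- module_lugs (a point): Middle of the module's two steel lugs, 28.5 mm straight below module_grip, same axes. The lugs stick out of the 36 mm hub along +x and -x, under the bar's ends: 54 mm tip to tip, 11 wide, 5 thick. Hub nose below them tapers to 29 mm; the flange's underside is 11.5 mm above this point.
- sled_center (a point): Aluminium sled, 100 mm long (x), 72 wide (y), 24 high, 0.25 kg: its centre, 12 mm above its underside; z up; half-turn symmetric. Starts in a black fixture that keeps it from turning (1.5 mm play, guide walls 12 mm up its sides; lift it straight out). A 13 mm notch at mid-length of both long sides takes the dock's locking pin.
- sled_mouth (a point): Middle of the opening in the sled's top face, 12 mm above sled_center, same axes. 40 mm square through the 6 mm plate, with notches on the +x and -x sides (15 mm wide, 58 from end to end, red marks) that pass the lugs when the bar lies along the sled's x. Turned about 90 degrees clockwise seen from above, to a stop, the lugs sit under the plate; the other way is blocked.
- sled_pad (a point): Top of the spring pad in the sled, on its axis, 12 mm under its top face when free; 4 N to start, +1 N per mm, hard stop at 6 mm. It bears on the module's underside and holds it too high to turn (module_grip 35 mm above sled_center) until pressed 4 to 6 mm (8 to 10 N). Turned and let go, the module springs up against the plate (32 mm): now one unit, carried by the bar.
- dock_seat (a point): Dock of the exposure unit, fixed: where sled_center lies when home, 12 mm above the dock's grey floor, 37 above the table. x: push-in direction, y: to the knob's side, z up. A back stop meets the sled's front when home. The white machine body begins 57 mm beyond, 62 mm high above the table. The channel is 76 mm wide, from 55 mm before this point.
- dock_shelf (a point): Where sled_center lies when the sled is set down on the open entry shelf, 118 mm before dock_seat (dock's -x), same axes and height. The shelf's 100 mm wide floor reaches 37 mm before this point, so the sled overhangs it a little. From 33 mm beyond this point yellow guides, 20 mm high, 100 narrowing to 76 mm apart, lead into the channel.
- dock_rails (a point): Middle between the two white rails that overhang the sled's long edges, at the height of their undersides, 27 mm above the dock's floor; same axes as dock_seat, 45 mm before it: the rails start here and run on to the back stop. 62 mm apart, 6 mm thick. The sled must be slid in under them from the shelf.
- lock_knob (a joint): Travel of the red locking knob, m. 0: pushed in, its pin sticks 6 mm into the channel and blocks the sled's way, or locks the sled by its side notch when home. 0.012: pulled out to its stop, where it stays by itself. It snaps over in the middle (0.006); about 4 N moves it either way.
- knob_grip (a point): Centre of the red knob's head, a cylinder 25 mm across, 20 long along the dock's y, 34 mm above the table, on the dock's +y side, 70 mm from dock_seat when in; moves with the knob. y points out, the pulling direction. The dock's wall ends 47 mm from its middle line, a small pin housing 60 mm from it.
- bottle_mid (a point): Amber bottle with a black cap, 56 mm across, 110 tall; its centre. Bystander.
- wafer_box_center (a point): Round white wafer box, 90 mm across, 22 high; its centre. Bystander.
- driver_grip (a point): Screwdriver lying on the table, 160 mm long; a point on its handle. Bystander.
Things that resemble listed ones, but are neither listed nor needed, are in the scene too. What is meant by the part that bears module_grip is not orange, and is the larger of those in its own colour.

How it is judged:
On the way, in this order (a step that is already met when the one before it is completed fails the run):
1. the red knob is pulled out to its outer position (value of joint lock_knob above 0.01 m), for 0.2 s.
2. the module is locked in the sled: turned a quarter turn, held under the plate (angle between the x axis of module_grip and the y axis of sled_center, either way round below 0.3 rad and horizontal distance between module_grip and sled_center below 0.006 m and z of module_grip in the frame of sled_center between 0.027 and 0.0338 m), for 0.2 s.
3. the joined unit is fully home in the dock, with the knob still out (all of step 2 and x of sled_center in the frame of dock_seat between -0.0035 and 0.0035 m and y of sled_center in the frame of dock_seat between -0.004 and 0.004 m and z of sled_center in the frame of dock_seat between -0.004 and 0.004 m and angle between the x axis of sled_center and the x axis of dock_seat, either way round below 0.08 rad and value of joint lock_knob above 0.0095 m), for 0.2 s.
At the end, for the whole second after the job is handed in: Sled home in the dock (centre within 3.5 mm along, 4 mm across and in height of dock_seat, 0.08 rad), module locked in it (bar across the sled to 0.3 rad, within 6 mm of its middle, 27 to 33.8 mm above its centre), red knob in to under 2 mm, all at rest (all of step 2 and x of sled_center in the frame of dock_seat between -0.0035 and 0.0035 m and y of sled_center in the frame of dock_seat between -0.004 and 0.004 m and z of sled_center in the frame of dock_seat between -0.004 and 0.004 m and angle between the x axis of sled_center and the x axis of dock_seat, either way round below 0.08 rad and value of joint lock_knob below 0.002 m and linear speed of each of sled, module below 0.02 m/s); the robot touches nothing.
It fails at once if a bystander (bottle, wafer box, screwdriver) is moved more than 3 cm (distance of any of bottle_mid, wafer_box_center, driver_grip from where it was at the start of the episode above 0.03 m).
It also fails if it takes over 72 s, if anything falls off the work surface, if the arm or the gripper's body presses on something with over 40 N, if the wrist force passes 120 N, or if a joint passes its speed limit or range.

## Working session

There is one attempt and no reset: what is moved stays moved. The work goes in short steps, Python scripts to look and compute and a shell command to move; the robot and the scene stay as the last step left them, time stands still between calls to the robot, and variables do not carry over. Pictures are saved under pics/ and viewed, about 8 in all and at most 12, crops included, and the job is handed in when it is done.

```bash
ls; mkdir -p pics; python3 - <<'E'
from bench import ctrl
import cv2,numpy as np
print(ctrl.get_state()); print(ctrl.grasp_offset)
for n in("scene","top"):
    im=ctrl.get_image(n); cv2.imwrite(f"pics/{n}0.png",im[:,:,::-1]); p=ctrl.camera_params(n); print(n,np.round(p["K"],1).tolist(),np.round(p["pose"],4).tolist())
E
```

```text
pics
{'time': 0.0, 'joint_positions': array([ 1.26010605,  0.32179136, -0.07008201,  1.45166321,  0.02258634,
        1.37078753, -0.05692986]), 'qd': array([-7.76692064e-04,  1.21210108e-03, -6.26998786e-04, -2.63095839e-05,
       -1.43402160e-03, -8.85012098e-04, -1.25031087e-03]), 'joint_torque': array([ 4.98676254e-04, -4.91289675e+01, -4.03712187e-01, -3.12531531e+01,
       -6.38311403e-02,  4.38601209e-02,  1.63949699e-04]), 'position': array([ 0.20717778, -0.6154487 ,  0.18348801]), 'tool_rot': array([-3.09846100e+00, -5.07637717e-01,  6.04515269e-04]), 'ft_force': array([-0.73958027, -0.10613514, -0.41062982]), 'torque': array([-0.00854238,  0.02507963,  0.02077037]), 'grip_width': 1.0012785322071132}
0.0187
scene [[482.5, 0.0, 317.1], [0.0, 482.5, 225.4], [0.0, 0.0, 1.0]] [[0.8523, 0.3992, -0.338, 0.9033], [0.5227, -0.6268, 0.5778, -0.5194], [0.0188, -0.6692, -0.7429, 0.7426], [0.0, 0.0, 0.0, 1.0]]
top [[510.1, 0.0, 315.3], [0.0, 510.1, 244.2], [0.0, 0.0, 1.0]] [[-0.0182, -0.9983, 0.055, 0.5123], [-0.9996, 0.0169, -0.0232, 0.0247], [0.0222, -0.0554, -0.9982, 1.1767], [0.0, 0.0, 0.0, 1.0]]
```

View pics/top0.png

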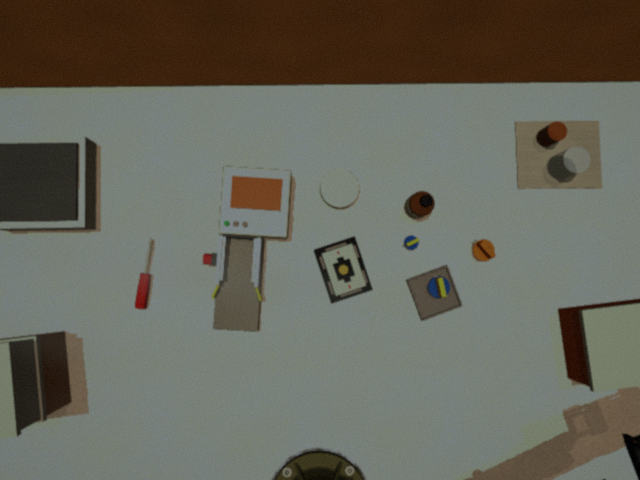

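View pics/scene0.png

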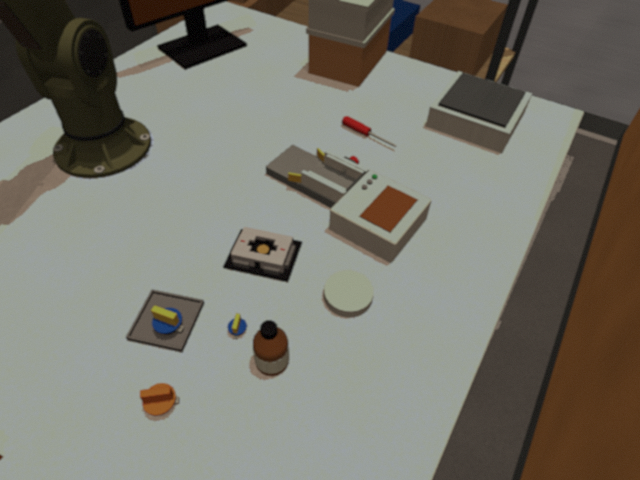

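Top view candidates for the module: blue flange and yellow bar in the grey tray at (438,287); a small blue/yellow one at (411,242); an orange one at (484,250). By the description I choose (438,287), the larger blue one. Also seen there: sled (343,269) in its black fixture, dock shelf (237,305), red knob (209,259), screwdriver (143,290), wafer box (340,188) and bottle (420,205).

```bash
cat > h.py <<'E'
from bench import ctrl
import cv2,numpy as np
from scipy.spatial.transform import Rotation as R
def cam(n):
    p=ctrl.camera_params(n); return np.array(p["K"]),np.array(p["pose"])
def ray(c,uv,z):
    K,T=c; uv=np.atleast_2d(np.array(uv,float)); d=np.c_[uv,np.ones(len(uv))]@np.linalg.inv(K).T@T[:3,:3].T
    return (T[:3,3]+d*((z-T[2,3])/d[:,2])[:,None])[:,:2]
def proj(c,P):
    K,T=c; q=(np.atleast_2d(P)-T[:3,3])@T[:3,:3]@K.T; return q[:,:2]/q[:,2:]
def blobs(im,lo,hi,roi=None,amin=20):
    "HSV mask -> list of (area, centre, rotated-rect, contour), largest first"
    m=cv2.inRange(cv2.cvtColor(im,cv2.COLOR_RGB2HSV),np.array(lo),np.array(hi))
    if roi: k=np.zeros_like(m); k[roi[1]:roi[3],roi[0]:roi[2]]=255; m&=k
    cs,_=cv2.findContours(m,cv2.RETR_EXTERNAL,cv2.CHAIN_APPROX_NONE); o=[]
    for c in cs:
        M=cv2.moments(c)
        if M["m00"]>=amin: o.append((M["m00"],(M["m10"]/M["m00"],M["m01"]/M["m00"]),cv2.minAreaRect(c),c))
    return sorted(o,key=lambda t:-t[0])
def rectw(c,cnt,z):
    "world min-area rect of a contour on plane z: centre, (long,short), angle of long side deg"
    r=cv2.minAreaRect((ray(c,cnt.reshape(-1,2),z)*1000).astype(np.float32)); b=cv2.boxPoints(r)
    e=[b[1]-b[0],b[2]-b[1]]; e.sort(key=np.linalg.norm); l=e[1]
    return np.round(np.array(r[0])/1000,4),np.round([np.linalg.norm(e[1]),np.linalg.norm(e[0])],1),round(np.degrees(np.arctan2(l[1],l[0]))%180,2)
def totool(P,zang=None):
    "shift (mm, tool axes) taking the TCP to world P"
    s=ctrl.get_state(); Rm=R.from_rotvec(s["tool_rot"]); return np.round(Rm.inv().apply(np.array(P)-s["position"])*1000,1)
E
python3 - <<'E'
from h import *
im=cv2.cvtColor(cv2.imread("pics/top0.png"),cv2.COLOR_BGR2RGB); c=cam("top")
for n,lo,hi,roi,z in [("bar",(22,120,80),(35,255,255),(400,260,470,320),.05),("flange",(100,120,40),(130,255,255),(400,260,470,320),.024),("smallblue",(100,120,40),(130,255,255),(395,225,425,255),.02),("knob",(0,150,80),(6,255,255),(195,240,222,280),.04),("guides",(20,120,80),(35,255,255),(200,270,270,310),.045)]:
    for b in blobs(im,lo,hi,roi,8)[:3]: print(n,b[0],np.round(b[1],1),rectw(c,b[3],z))
g=im[:,:,1]; print(im[270,343],im[250,343],im[310,240],im[270,222],im[200,222],im[285,360])
a=cv2.resize(im[225:335,190:300],None,fx=3.6,fy=3.6,interpolation=cv2.INTER_CUBIC)
b=cv2.resize(im[225:335,300:410],None,fx=3.6,fy=3.6,interpolation=cv2.INTER_CUBIC)
d=cv2.resize(im[230:325,400:500],None,fx=2,fy=2,interpolation=cv2.INTER_CUBIC)
o=np.zeros((600,800,3),np.uint8); o[:396,:396]=a; o[:396,400:796]=b; o[400:590,:200]=d
cv2.imwrite("pics/c1.png",cv2.convertScaleAbs(o[:,:,::-1],alpha=1.4))
E
```

```text
bar 77.0 [441.6 287.5] (array([ 0.4737, -0.2791]), array([43.8, 11.9], dtype=float32), np.float32(12.36))
flange 103.0 [432.8 287.9] (array([ 0.4715, -0.2652]), array([44.2, 18.6], dtype=float32), np.float32(10.87))
flange 33.0 [446.6 284.9] (array([ 0.4787, -0.2984]), array([32.3,  8.9], dtype=float32), np.float32(12.33))
smallblue 25.0 [408.8 238.3] (array([ 0.5853, -0.2157]), array([24.8,  9.7], dtype=float32), np.float32(117.88))
smallblue 20.0 [412.9 246.1] (array([ 0.5673, -0.2242]), array([24.7,  7.6], dtype=float32), np.float32(112.82))
knob 46.0 [207.1 258.4] (array([0.5473, 0.2389]), array([18.7, 15.6], dtype=float32), np.float32(170.17))
guides 21.5 [258.5 294.1] (array([0.4666, 0.1258]), array([28.6,  5.6], dtype=float32), np.float32(17.73))
guides 16.5 [214.8 291.5] (array([0.4746, 0.2212]), array([26.4,  4.9], dtype=float32), np.float32(155.51))
[122 107  45] [119 129 110] [87 83 70] [116 123 120] [120 124 122] [121 128 108]
```

View pics/c1.png

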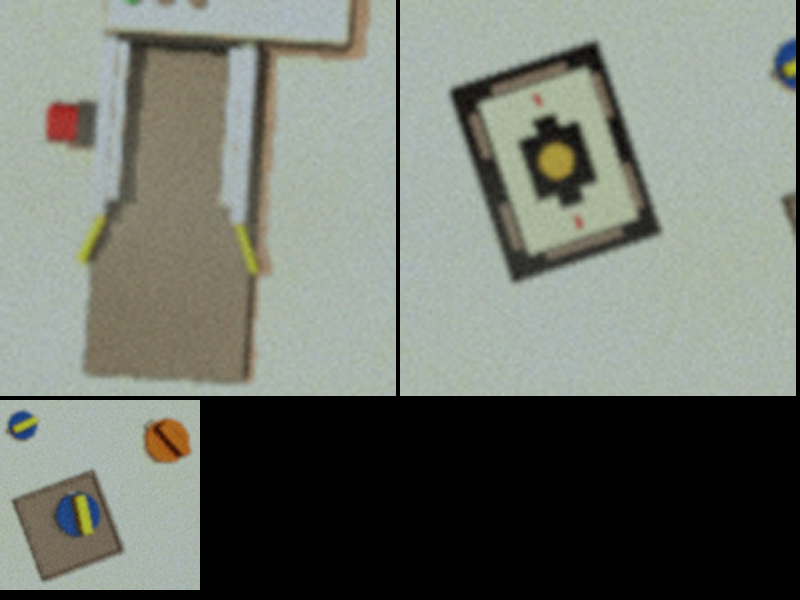

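The crop confirms the larger blue module (tray, bar at about 12 deg), the sled with its red marks running at about 18 deg, and the dock nearly along world x. Next I'll drive over the module and take wrist views on the way.

```bash
python3 -m creep '[[[1,40,-26,-8,0,0,0],[1,80,-52,-16,0,0,0],[1,120,-79,-24,0,0,0],[1,160,-105,-32,0,0,0],[1,200,-131,-40,0,0,0]]]'
python3 -m creep '[[[1,40,-26,-8,0,0,-0.14],[1,80,-52,-16,0,0,-0.28],[1,120,-79,-24,0,0,-0.42],[1,156,-102,-29,0,0,-0.56],[1,156,-102,-29,0,0,-0.7]]]'
python3 - <<'E'
from h import *
s=ctrl.get_state(); c=cam("wrist"); im=ctrl.get_image("wrist"); cv2.imwrite("pics/w1.png",im[:,:,::-1]); np.save("pics/w1.npy",c[1])
print(s["time"],s["position"],s["tool_rot"],s["joint_positions"].round(2)); print(c[0].round(1).tolist()); 
T=np.eye(4);T[:3,:3]=R.from_rotvec(s["tool_rot"]).as_matrix();T[:3,3]=s["position"]; print((np.linalg.inv(T)@c[1]).round(4))
print(proj(c,[[.474,-.279,.05],[.53,-.03,.03]]))
for b in blobs(im,(20,120,60),(36,255,255),None,100)[:4]: print(b[0],np.round(b[1],1),rectw(c,b[3],.05))
E
```

```text
time: 0.6
position: [0.3558, -0.4262, 0.2245]
tool_rot: [-3.1, -0.508, 0.001]
ft_force: [0.3, 0.0, -0.6]
grip_width: 1.0
time: 1.1
position: [0.4753, -0.2739, 0.2544]
tool_rot: [-2.724, -1.564, -0.006]
ft_force: [1.0, -0.5, -0.5]
grip_width: 0.999
1.1 [ 0.47534292 -0.27392921  0.25443499] [-2.72388607 -1.56435452 -0.006435  ] [ 0.86  0.1  -0.41  1.58  0.04  1.46 -0.08]
[[348.6, 0.0, 325.4], [0.0, 348.6, 238.0], [0.0, 0.0, 1.0]]
[[ 1.000e-04 -9.538e-01 -3.004e-01  8.240e-02]
 [ 1.000e+00  0.000e+00  3.000e-04  5.000e-04]
 [-3.000e-04 -3.004e-01  9.538e-01 -1.993e-01]
 [ 0.000e+00  0.000e+00  0.000e+00  1.000e+00]]
[[325.78000071 206.58665058]
 [250.80397198 -29.84517631]]
407.5 [327.1 207. ] (array([ 0.4747, -0.2802]), array([45.3, 14.7], dtype=float32), np.float32(11.51))
365.0 [262.2  14.8] (array([ 0.5179, -0.0755]), array([20.4, 20.3], dtype=float32), np.float32(149.77))
173.0 [378.3 117.8] (array([ 0.5738, -0.2226]), array([28. ,  8.2], dtype=float32), np.float32(114.2))
```

```bash
python3 -m creep '[[[0.5,44,-18,0,0,0,-0.1],[0.5,88,-35,0,0,0,-0.2],[0.5,132,-53,0,0,0,-0.3],[0.5,176,-70,0,0,0,-0.4],[0.5,220,-88,0,0,0,-0.49]]]'
python3 - <<'E'
from h import *
c=cam("wrist"); im=ctrl.get_image("wrist"); cv2.imwrite("pics/w2.png",im[:,:,::-1]); np.save("pics/w2.npy",c[1])
E
python3 -m creep '[[[0.5,44,0,0,0,0,0],[0.5,88,0,0,0,0,0],[0.5,132,0,0,0,0,0],[0.5,176,0,0,0,0,0],[0.5,220,0,0,0,0,0]]]'
python3 - <<'E'
from h import *
c=cam("wrist"); im=ctrl.get_image("wrist"); cv2.imwrite("pics/w3.png",im[:,:,::-1]); np.save("pics/w3.npy",c[1])
o=np.vstack([im[:,:,::-1][::1],cv2.imread("pics/w2.png")]); cv2.imwrite("pics/c2.png",cv2.resize(cv2.convertScaleAbs(np.hstack([im[:,:,::-1],cv2.imread("pics/w2.png")]),alpha=1.4),(800,300),interpolation=cv2.INTER_AREA)); cv2.imwrite("pics/c3.png",cv2.convertScaleAbs(im[:,:,::-1],alpha=1.4))
print(ctrl.get_state()["tool_rot"])
for b in blobs(im,(0,150,60),(6,255,255),None,100)[:3]: print(b[0],np.round(b[1],1),rectw(c,b[3],.04))
E
```

```text
time: 1.65
position: [0.5091, -0.0475, 0.2532]
tool_rot: [2.284, 2.157, -0.001]
ft_force: [0.2, -1.2, 1.4]
grip_width: 0.633
time: 2.2
position: [0.522, 0.1717, 0.2532]
tool_rot: [2.288, 2.152, -0.001]
ft_force: [0.5, -0.1, -0.1]
grip_width: 0.498
[-2.27390552 -2.16132357 -0.00638462]
1084.5 [275.1   7.6] (array([0.48  , 0.3733]), array([75.6, 16.1], dtype=float32), np.float32(176.49))
332.5 [343.2 142.6] (array([0.5464, 0.2366]), array([23.1, 18.7], dtype=float32), np.float32(176.48))
```

View pics/c3.png

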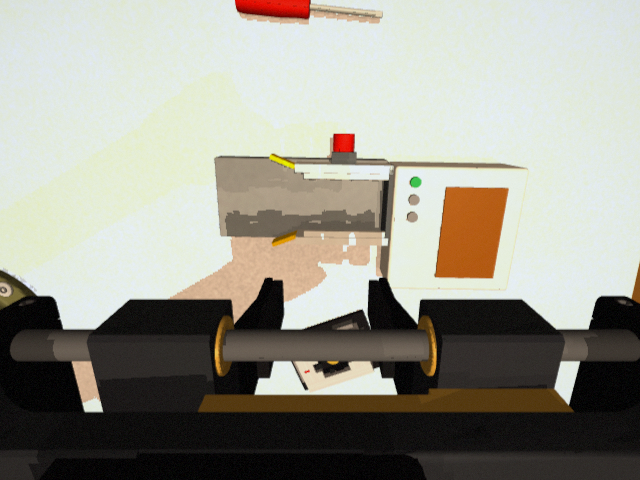

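```bash
python3 - <<'E'
from h import *
K,_=cam("wrist"); c=(K,np.load("pics/w3.npy"))
A=ray(c,[(216.5,157),(218,237)],.025); print("shelf corners",A.round(4),np.linalg.norm(A[0]-A[1]),"ydir ang",np.degrees(np.arctan2(*(A[0]-A[1])[::-1])))
m=A.mean(0)
B=ray(c,[(393.5,164),(381,287)],.062); print("machine top front edge",B.round(4),np.degrees(np.arctan2(*(B[0]-B[1])[::-1])))
for yaw in(-3.5,-2.5):
    u=np.array([np.cos(np.radians(yaw)),np.sin(np.radians(yaw))]); print(yaw,"seat from shelf",m+u*.155,"from knob",np.array([.5464,.2366])-.07*np.array([-u[1],u[0]]), "front along",[(b-m)@u for b in B])
# sled
im=cv2.cvtColor(cv2.imread("pics/w2.png"),cv2.COLOR_BGR2RGB); c2=(K,np.load("pics/w2.npy"))
print(proj(c2,[[.53,-.03,.03]]))
h=cv2.cvtColor(im,cv2.COLOR_RGB2HSV)
for b in blobs(im,(0,120,50),(8,255,255),(200,120,420,330),6)[:4]: print("red",b[0],np.round(b[1],1),ray(c2,[b[1]],.028).round(4))
for b in blobs(im,(15,120,60),(30,255,255),(200,120,420,330),40)[:4]: print("pad",b[0],np.round(b[1],1),rectw(c2,b[3],.016))
cv2.imwrite("pics/c4.png",cv2.resize(cv2.convertScaleAbs(im[120:330,200:420,::-1],alpha=1.3),None,fx=2.5,fy=2.5,interpolation=cv2.INTER_CUBIC))
E
```

```text
shelf corners [[0.395  0.2286]
 [0.3814 0.1288]] 0.10070271534711958 ydir ang 82.19305455193023
machine top front edge [[0.5998 0.2114]
 [0.5841 0.0635]] 83.94023998811382
-3.5 seat from shelf [0.54290683 0.16925466] from knob [0.5421266  0.16673056] front along [np.float64(0.2091853609149048), np.float64(0.20254139255514933)]
-2.5 seat from shelf [0.54304841 0.17195618] from knob [0.54334664 0.16666662] front along [np.float64(0.20994794257454397), np.float64(0.20071130144998808)]
[[341.68187211 183.10715972]]
red 9.0 [303.7 223.8] [[ 0.48   -0.0788]]
red 7.5 [364.  201.7] [[ 0.5566 -0.0548]]
pad 224.5 [333.1 210.4] (array([ 0.5179, -0.0666]), array([22.3, 20.6], dtype=float32), np.float32(86.73))
```

View pics/c4.png

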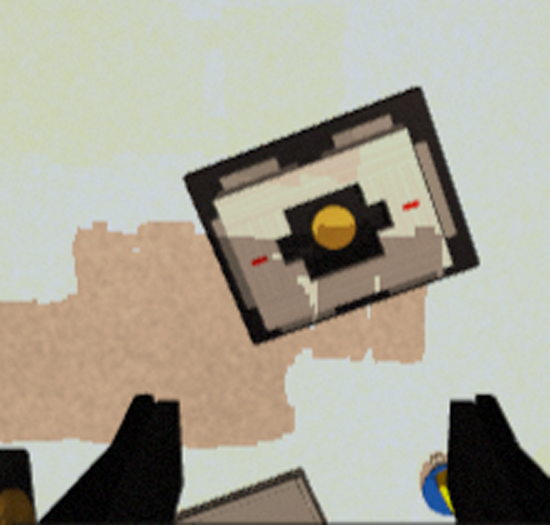

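```bash
python3 - <<'E'
from h import *
print(totool([.5467,.2396,.0153]),ctrl.get_state()["position"])
K,_=cam("wrist"); a=cam("top"); im=cv2.cvtColor(cv2.imread("pics/top0.png"),cv2.COLOR_BGR2RGB)
P=np.array([(85,375),(247,379),(93,262),(253,272)])/3.6+[190,225]; print(ray(a,P,.025).round(4))
P=np.array([(132,40),(119,205),(106,38),(93,200),(257,45),(245,222)])/3.6+[190,225]; print(ray(a,P,.058).round(4))
E
```

```text
[ 57.8  23.6 238.4] [0.52020829 0.18160105 0.25334763]
[[0.3896 0.2281]
 [0.3851 0.128 ]
 [0.4593 0.2227]
 [0.4512 0.1235]]
[[0.5949 0.1924]
 [0.4949 0.2011]
 [0.5963 0.2081]
 [0.4982 0.2167]
 [0.5905 0.1165]
 [0.4832 0.1251]]
```

```bash
python3 -m creep '[[[0.5,29,12,20,0,0,0.035],[0.5,58,24,50,0,0,0.035],[0.5,58,24,95,0,0,0.035],[0.5,58,24,140,0,0,0.035],[0.5,58,24,175,0,0,0.035]]]'
python3 -m creep '[[[0.5,0,0,20,0,0,0],[0.5,0,0,40,0,0,0],[0.5,0,0,55,0,0,0],[0.5,0,0,63,0,0,0],[0.5,0,0,63,0,0,0]]]'
python3 - <<'E'
from h import *
print(totool([.5467,.2396,.0153]))
c=cam("wrist"); im=ctrl.get_image("wrist"); cv2.imwrite("pics/w4.png",cv2.convertScaleAbs(im[:,:,::-1],alpha=1.3))
for b in blobs(im,(0,150,60),(6,255,255),None,100)[:3]: print(b[0],np.round(b[1],1),rectw(c,b[3],.0465))
E
```

```text
time: 2.75
position: [0.5481, 0.2261, 0.075]
tool_rot: [-2.324, -2.113, 0.006]
ft_force: [-0.1, 0.3, -0.7]
grip_width: 0.501
time: 3.25
position: [0.5485, 0.2273, 0.0144]
tool_rot: [-2.321, -2.116, 0.003]
ft_force: [-0.4, -0.6, 0.7]
grip_width: 0.499
[12.1 -2.9 -0.9]
1910.0 [320.5 266.6] (array([0.5475, 0.2411]), array([26.7, 22.5], dtype=float32), np.float32(84.74))
916.5 [176.3   3.5] (array([0.4931, 0.3641]), array([62.9,  3.6], dtype=float32), np.float32(174.68))
```

View pics/w4.png

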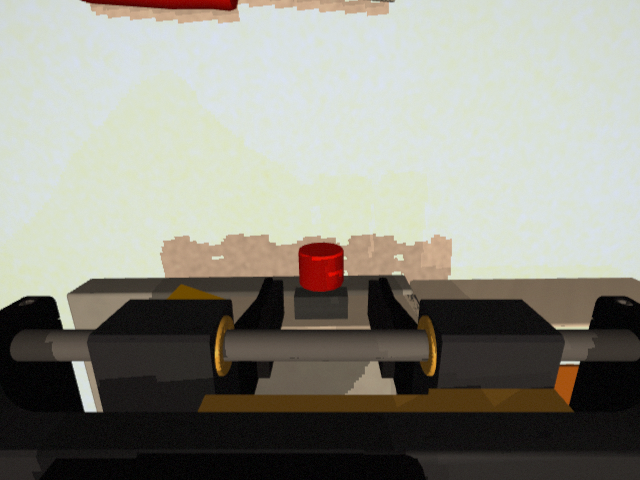

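```bash
python3 -m creep '[[[0.5,6,-2,0,0,0,0],[0.5,12,-2,0,0,0,0],[0.1,12,-2,0,0,0,0],[0.1,12,-2,0,0,0,0],[0.1,12,-2,0,0,0,0]]]' 25
python3 -m creep '[[[0.1,0,0,0,0,0,0],[0.1,4,0,0,0,0,0],[0.1,8,0,0,0,0,0],[0.1,12,0,0,0,0,0],[0.1,13,0,0,0,0,0]]]'
python3 -m creep '[[[0.1,0,0,0,0,0,0],[0.1,0,0,0,0,0,0],[0.1,0,0,0,0,0,0]]]'
```

```text
time: 3.8
position: [0.5482, 0.2404, 0.0157]
tool_rot: [2.32, 2.118, 0.0]
ft_force: [0.1, 0.5, 0.7]
grip_width: 0.314
time: 4.3
position: [0.5491, 0.2544, 0.0156]
tool_rot: [-2.319, -2.119, -0.001]
ft_force: [0.6, -0.0, -0.5]
grip_width: 0.103
time: 4.6
position: [0.5493, 0.2531, 0.0155]
tool_rot: [2.32, 2.118, -0.0]
ft_force: [-0.4, 0.0, 0.8]
grip_width: 0.098
```

The grip reads 0.10, narrower than the knob (0.29), so the fingers had not closed before the pull and slid off. I'll look.

```bash
python3 - <<'E'
from h import *
c=cam("wrist"); im=ctrl.get_image("wrist"); cv2.imwrite("pics/w5.png",cv2.convertScaleAbs(im[200:360,200:440,::-1],alpha=1.3))
for b in blobs(im,(0,150,60),(6,255,255),None,100)[:3]: print(b[0],np.round(b[1],1),rectw(c,b[3],.0465))
print(proj(c,[[.548,.25,.034]]))
E
```

```text
8682.5 [157.1  34.2] (array([0.489 , 0.3793]), array([71.4, 21.7], dtype=float32), np.float32(171.03))
688.0 [325.3 306.6] (array([0.5487, 0.2437]), array([27.7,  9.4], dtype=float32), np.float32(84.78))
[[323.17777934 285.96825845]]
```

View pics/w5.png

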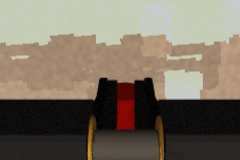

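Red shows only through the gap between the fingers, around (325,306), so the knob is behind them. I'll open, then check where the knob is.

```bash
python3 -m creep '[[[0.5,0,0,0,0,0,0],[0.5,0,0,0,0,0,0],[0.5,0,0,0,0,0,0],[0.5,0,0,0,0,0,0],[0.5,0,0,0,0,0,0]]]'
python3 - <<'E'
from h import *
c=cam("wrist"); im=ctrl.get_image("wrist"); cv2.imwrite("pics/w6.png",cv2.convertScaleAbs(im[200:360,200:440,::-1],alpha=1.3))
for b in blobs(im,(0,150,40),(6,255,255),(240,200,420,360),50)[:3]: print("w",b[0],np.round(b[1],1),cv2.boundingRect(b[3]),rectw(c,b[3],.0465))
print(proj(c,[[.545,.2266,.0465],[.5465,.2466,.0465],[.548,.2586,.0465]]))
for n in("top","scene"):
  c=cam(n); im=ctrl.get_image(n); cv2.imwrite(f"pics/{n}1.png",im[:,:,::-1]); u,v=proj(c,[[.5475,.24,.04]])[0].astype(int)
  for b in blobs(im,(0,120,40),(8,255,255),(u-20,v-20,u+20,v+20),5)[:3]: print(n,b[0],np.round(b[1],1),rectw(c,b[3],.04))
E
```

```text
time: 5.15
position: [0.5492, 0.2534, 0.0155]
tool_rot: [2.32, 2.118, -0.0]
ft_force: [-0.0, -0.5, -0.5]
grip_width: 0.452
w 1789.0 [323.7 306.6] (303, 283, 43, 47) (array([0.5479, 0.2439]), array([27.7, 23. ], dtype=float32), np.float32(84.79))
[[321.64750063 334.77616513]
 [320.92928048 302.3033774 ]
 [321.60904867 281.70203832]]
top 34.0 [208.9 258.4] (array([0.5471, 0.2346]), array([20. ,  8.8], dtype=float32), np.float32(179.61))
scene 17.0 [353.9 159.1] (array([0.5494, 0.2409]), array([21. ,  9.8], dtype=float32), np.float32(153.05))
```

```bash
python3 -m creep '[[[0.5,-7,0,0,0,0,0],[0.5,-14,0,0,0,0,0],[0.2,-14,0,0,0,0,0],[0.1,-14,0,0,0,0,0],[0.1,-14,0,0,0,0,0]]]' 45
python3 -m creep '[[[0.1,0,0,0,0,0,0],[0.1,0,0,0,0,0,0],[0.1,0,0,0,0,0,0],[0.1,0,0,0,0,0,0]]]'
python3 -m creep '[[[0.1,0,0,0,0,0,0]]]'
```

```text
time: 5.8
position: [0.548, 0.2395, 0.0156]
tool_rot: [-2.32, -2.118, -0.0]
ft_force: [-0.1, 0.1, 0.8]
grip_width: 0.308
time: 6.2
position: [0.5479, 0.2396, 0.0155]
tool_rot: [-2.32, -2.118, 0.0]
ft_force: [0.0, 0.9, -0.5]
grip_width: 0.106
time: 6.3
position: [0.548, 0.2395, 0.0155]
tool_rot: [-2.32, -2.118, 0.0]
ft_force: [-0.7, 0.2, -0.0]
grip_width: 0.1
```

```bash
python3 - <<'E'
from h import *
c=cam("wrist"); w=ctrl.get_image("wrist"); s=ctrl.get_image("scene"); t=ctrl.get_image("top")
o=np.zeros((600,800,3),np.uint8)
f=lambda a,x,y: cv2.resize(a,(x,y),interpolation=cv2.INTER_CUBIC)
o[:300,:400]=f(w[220:370,220:420],400,300); o[:300,400:]=f(s[110:200,280:400],400,300); o[300:,:400]=f(t[220:310,180:300],400,300); o[300:,400:]=f(w,400,300)
cv2.imwrite("pics/c5.png",cv2.convertScaleAbs(o[:,:,::-1],alpha=1.4))
b=blobs(w,(0,150,40),(6,255,255),(240,200,420,370),30)
for q in b: print(q[0],q[1],cv2.boundingRect(q[3]))
s=ctrl.get_state()
for y in(.22,.23,.24,.25): print(y,proj(c,[[.548,y,.034],[.548,y,.0465],[.548,y,.0215]]).round(0).tolist())
E
```

```text
1184.0 (324.555884009009, 281.34262387387383) (302, 261, 44, 50)
0.22 [[328.0, 311.0], [328.0, 323.0], [328.0, 301.0]]
0.23 [[326.0, 296.0], [327.0, 306.0], [326.0, 286.0]]
0.24 [[325.0, 280.0], [325.0, 290.0], [325.0, 271.0]]
0.25 [[323.0, 263.0], [323.0, 272.0], [323.0, 256.0]]
```

View pics/c5.png

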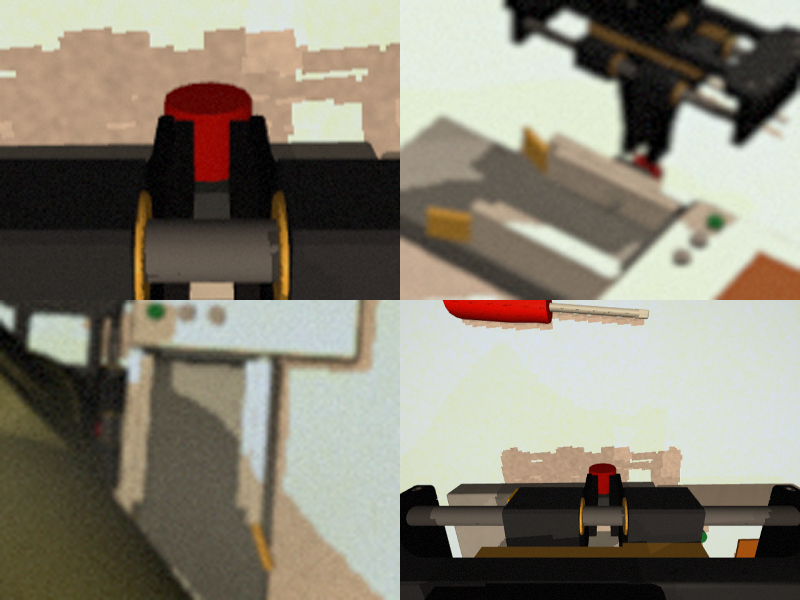

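Measured against the picture, the fingers look shorter than the TCP reading implies. A 43 mm opening spans 85 px, which puts the tips about 35 mm above the reported TCP. They also closed to 9 mm at a reading of z=0.0155 without touching the knob, so they must be above its 46 mm top. I'll check the tip height with the scene camera before going lower.

```bash
python3 -m creep '[[[0.6,4,0,0,0,0,0],[0.6,4,0,0,0,0,0],[0.6,4,0,0,0,0,0],[0.6,4,0,0,0,0,0],[0.6,4,0,0,0,0,0]]]'
python3 - <<'E'
from h import *
s=ctrl.get_state(); p=s["position"]; Rm=R.from_rotvec(s["tool_rot"]).as_matrix()
o=np.zeros((480,800,3),np.uint8)
for n,x0 in(("scene",0),("wrist",400)):
  c=cam(n); im=cv2.convertScaleAbs(ctrl.get_image(n),alpha=1.4)
  q=np.array([p-Rm[:,2]*h for h in(0,.02,.04,.06)]); uv=proj(c,q); print(n,uv.round(1).tolist())
  u,v=uv[1].astype(int); r=(40,48) if n=="scene" else (100,120)
  cr=im[max(v-r[1],0):v+r[1],u-r[0]:u+r[0]].copy(); f=400/cr.shape[1]; cr=cv2.resize(cr,None,fx=f,fy=f,interpolation=cv2.INTER_CUBIC)
  for a in uv: cv2.circle(cr,(int((a[0]-u+r[0])*f),int((a[1]-max(v-r[1],0))*f)),3,(0,255,0),-1)
  o[:min(480,cr.shape[0]),x0:x0+400]=cr[:480]
cv2.imwrite("pics/c6.png",o[:,:,::-1])
E
```

```text
time: 6.95
position: [0.5483, 0.2434, 0.0155]
tool_rot: [2.32, 2.118, -0.0]
ft_force: [-0.4, 0.5, 0.2]
grip_width: 0.47
scene [[353.3, 167.0], [354.0, 160.2], [354.6, 153.3], [355.3, 146.2]]
wrist [[324.9, 268.1], [324.9, 281.7], [324.8, 298.3], [324.8, 318.9]]
```

View pics/c6.png

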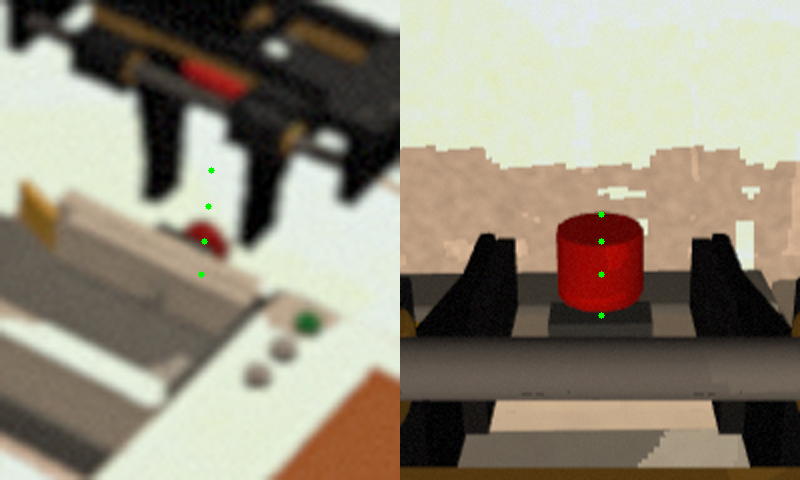

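The scene view puts the fingertip midpoint at (203,218) in the crop, about 33 mm above the reported TCP at (201,274). The wrist view agrees (34 to 37 mm). So I'll take the true tip as about 34 mm above the reading, and lower 30 mm while watching the force.

```bash
python3 -m creep '[[[0.5,-2,0,10,0,0,0],[0.5,-4,0,20,0,0,0],[0.5,-4,0,25,0,0,0],[0.5,-4,0,30,0,0,0],[0.5,-4,0,30,0,0,0]]]' 40
python3 -m creep '[[[0.15,0,0,0,0,0,0],[0.15,0,0,0,0,0,0],[0.15,0,0,0,0,0,0],[0.15,0,0,0,0,0,0],[0.15,0,0,0,0,0,0]]]'
python3 -m creep '[[[0.15,0,0,0,0,0,0]]]'
```

```text
time: 7.55
position: [0.5472, 0.2392, -0.0156]
tool_rot: [-2.319, -2.118, 0.002]
ft_force: [-0.3, 0.4, 0.4]
grip_width: 0.499
time: 8.05
position: [0.5471, 0.2398, -0.0143]
tool_rot: [-2.319, -2.118, 0.002]
ft_force: [-5.1, -0.0, 3.9]
grip_width: 0.274
time: 8.15
position: [0.5472, 0.2398, -0.0143]
tool_rot: [-2.319, -2.118, 0.002]
ft_force: [-4.8, -0.5, 3.9]
grip_width: 0.269
```

```bash
python3 -m creep '[[[0.15,3,0,0,0,0,0],[0.15,6,0,0,0,0,0],[0.15,9,0,0,0,0,0],[0.15,12,0,0,0,0,0],[0.15,13,0,0,0,0,0]]]'
python3 -m creep '[[[0.15,0,0,0,0,0,0],[0.15,0,0,0,0,0,0],[0.15,0,0,0,0,0,0]]]'
```

```text
time: 8.65
position: [0.5481, 0.2517, -0.0144]
tool_rot: [2.32, 2.118, -0.005]
ft_force: [-5.2, -3.6, 6.4]
grip_width: 0.274
time: 8.95
position: [0.5481, 0.2517, -0.0144]
tool_rot: [2.32, 2.118, -0.004]
ft_force: [-5.7, -1.6, 5.3]
grip_width: 0.271
```

```bash
python3 -m creep '[[[0.5,0,0,0,0,0,0],[0.5,0,0,0,0,0,0],[0.5,0,0,0,0,0,0],[0.5,0,0,-30,0,0,0],[0.5,0,0,-70,0,0,0]]]'
python3 -m creep '[[[0.5,-20,0,-40,0,0,0],[0.5,-55,0,-70,0,0,0],[0.5,-95,0,-90,0,0,0],[0.5,-140,0,-90,0,0,0],[0.5,-140,0,-90,0,0,0]]]'
python3 - <<'E'
from h import *
c=cam("wrist"); im=ctrl.get_image("wrist"); np.save("pics/w7.npy",c[1]); s=ctrl.get_state(); print(s["position"],s["tool_rot"])
cv2.imwrite("pics/w7.png",im[:,:,::-1])
for b in blobs(im,(0,150,40),(6,255,255),(240,0,420,300),50)[:3]: print(b[0],np.round(b[1],1),cv2.boundingRect(b[3]),rectw(c,b[3],.0465))
cv2.imwrite("pics/w7v.png",cv2.convertScaleAbs(im[:300,:,::-1],alpha=1.3))
E
```

```text
time: 9.45
position: [0.548, 0.2513, 0.0541]
tool_rot: [-2.319, -2.117, 0.006]
ft_force: [0.8, -0.8, 0.2]
grip_width: 0.491
time: 9.95
position: [0.5381, 0.1041, 0.146]
tool_rot: [2.328, 2.101, -0.003]
ft_force: [-0.2, -0.2, -1.0]
grip_width: 0.501
[0.53762889 0.10812059 0.14579089] [ 2.32605101e+00  2.10708658e+00 -6.64699053e-04]
1071.5 [318.5  47.4] (303, 28, 31, 45) (array([0.5473, 0.2425]), array([30.2, 22.8], dtype=float32), np.float32(84.54))
```

View pics/w7v.png

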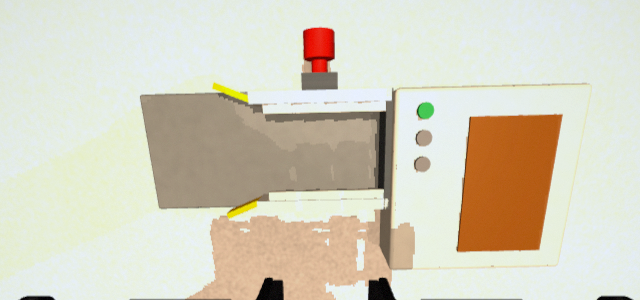

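The knob is out: its shaft now shows at (320,65). This view also shows the dock clearly, so I'll fit the rail and shelf lines here.

```bash
python3 - <<'E'
from h import *
K,_=cam("wrist"); c=(K,np.load("pics/w7.npy"))
g=cv2.GaussianBlur(cv2.imread("pics/w7.png",0),(5,5),0).astype(float); gy=np.diff(g,axis=0)
def edge(cols,r0,r1,sg):
    P=[]
    for u in cols:
        rr=range(r0(u),r1(u)); k=max(rr,key=lambda r:sg*gy[r,u]); P.append((u,k+.5))
    return np.array(P,float)
def fit(P,z,n):
    W=ray(c,P,z); 
    for _ in range(3):
        f=cv2.fitLine((W*1000).astype(np.float32),cv2.DIST_HUBER,0,.01,.01).ravel(); d=np.abs((W*1000-f[2:])@np.array([-f[1],f[0]])); W=W[d<2]
    a=np.degrees(np.arctan2(f[1],f[0])); a=(a+90)%180-90; y=f[3]+(547.5-f[2])*f[1]/f[0]; print(n,len(W),"yaw",a.round(2),"y at x=.5475:",y.round(1))
for u in(280,320,360): 
    k=[r for r in range(75,225) if abs(gy[r,u])>8 and abs(gy[r,u])==abs(gy[r-2:r+3,u]).max()]; print(u,[(r,round(gy[r,u])) for r in k])
fit(edge(range(150,205),lambda u:80,lambda u:105,-1),.025,"shelf left")
fit(edge(range(170,220),lambda u:195,lambda u:220,1),.025,"shelf right")
gx=np.diff(g,axis=1); P=np.array([(max(range(135,175),key=lambda u:-gx[r,u])+.5,r) for r in range(102,202)],float); W=ray(c,P,.025); f=cv2.fitLine((W*1000).astype(np.float32),cv2.DIST_HUBER,0,.01,.01).ravel(); print("front edge normal yaw",np.degrees(np.arctan2(f[1],f[0]))%180-90,"pt",f[2:])
E
```

```text
280 [(113, -33), (121, 15), (122, 15), (191, 25), (219, -10)]
320 [(89, 31), (112, -33), (119, 15), (190, 26), (220, -12)]
360 [(100, -12), (103, 12), (111, -34), (117, 16), (189, 26)]
shelf left 55 yaw -4.37 y at x=.5475: 217.0
shelf right 50 yaw -4.38 y at x=.5475: 117.0
front edge normal yaw -4.5577774 pt [388.3032  180.93968]
```

```bash
python3 -m creep '[[[0.5,-38,-2,-10,0,0,-0.14],[0.5,-77,-4,-20,0,0,-0.28],[0.5,-115,-6,-30,0,0,-0.42],[0.5,-154,-9,-30,0,0,-0.56],[0.5,-192,-11,-30,0,0,-0.7]]]'
python3 -m creep '[[[0.5,-29,-28,0,0,0,-0.14],[0.5,-58,-56,0,0,0,-0.28],[0.5,-87,-84,0,0,0,-0.42],[0.5,-116,-112,0,0,0,-0.56],[0.5,-144,-140,0,0,0,-0.7]]]'
python3 -m creep '[[[0.5,0,0,0,0,0,-0.14],[0.5,0,0,0,0,0,-0.28],[0.5,0,0,0,0,0,-0.42],[0.5,0,0,0,0,0,-0.48],[0.5,0,0,0,0,0,-0.48]]]'
python3 - <<'E'
from h import *
s=ctrl.get_state(); print(s["position"],s["tool_rot"],s["joint_positions"].round(2)); a=np.degrees(2*np.arctan2(s["tool_rot"][1],s["tool_rot"][0])); print("toolx",a)
c=cam("wrist"); im=ctrl.get_image("wrist"); cv2.imwrite("pics/w8.png",im[:,:,::-1])
for b in blobs(im,(20,120,60),(36,255,255),None,100)[:3]: print(b[0],np.round(b[1],1),cv2.boundingRect(b[3]),rectw(c,b[3],.05))
for b in blobs(im,(100,120,30),(130,255,255),None,100)[:3]: print("blue",b[0],np.round(b[1],1),cv2.boundingRect(b[3]),rectw(c,b[3],.025))
print(totool([.4742,-.2797,-.006]))
E
```

```text
time: 10.5
position: [0.5093, -0.074, 0.176]
tool_rot: [1.481, 2.769, 0.001]
ft_force: [-0.1, -0.4, 0.1]
grip_width: 0.499
time: 11.0
position: [0.4713, -0.2717, 0.1754]
tool_rot: [0.442, 3.109, -0.0]
ft_force: [0.5, -0.3, -0.2]
grip_width: 0.503
time: 11.5
position: [0.4716, -0.2701, 0.1752]
tool_rot: [-0.3, 3.127, 0.001]
ft_force: [0.2, 0.5, 0.1]
grip_width: 0.501
[ 0.47160212 -0.27012153  0.17523361] [-3.00447121e-01  3.12665208e+00  6.32864805e-04] [ 1.06  0.14 -0.64  1.71  0.09  1.32  2.17]
toolx 190.9776585199449
521.0 [313.6 217.4] (308, 193, 13, 49) (array([ 0.4726, -0.2819]), array([47.4, 11.7], dtype=float32), np.float32(10.72))
287.0 [348.6 309.5] (336, 301, 27, 17) (array([ 0.5629, -0.2286]), array([27.2, 14.7], dtype=float32), np.float32(114.02))
270.5 [497.5 285.3] (488, 276, 20, 19) (array([ 0.5069, -0.0853]), array([20.5, 19.2], dtype=float32), np.float32(18.97))
blue 1052.5 [314.8 212.2] (291, 190, 48, 46) (array([ 0.4737, -0.2819]), array([48.5, 47.1], dtype=float32), np.float32(97.0))
blue 179.5 [346.9 298.2] (335, 293, 28, 16) (array([ 0.5645, -0.2271]), array([30.5, 17.7], dtype=float32), np.float32(105.74))
[ -0.9  -9.8 181.3]
```

```bash
python3 -m creep '[[[0.5,0,-10.5,40,0,0,0],[0.5,0,-10.5,80,0,0,0],[0.5,0,-10.5,120,0,0,0],[0.5,0,-10.5,145,0,0,0],[0.5,0,-10.5,145,0,0,0]]]'
python3 - <<'E'
from h import *
s=ctrl.get_state(); print(s["position"],s["tool_rot"])
c=cam("wrist"); im=ctrl.get_image("wrist"); cv2.imwrite("pics/w9.png",im[:,:,::-1])
for b in blobs(im,(20,120,60),(36,255,255),(200,50,440,400),100)[:3]: print(b[0],np.round(b[1],1),cv2.boundingRect(b[3]),rectw(c,b[3],.05))
# flange top height from two fingers' view: apparent flange width
for b in blobs(im,(100,120,30),(130,255,255),(200,50,440,400),100)[:3]: print("blue",b[0],np.round(b[1],1),cv2.boundingRect(b[3]),rectw(c,b[3],.025))
E
python3 -m creep '[[[0.5,0,0,10,0,0,0],[0.5,0,0,20,0,0,0],[0.5,0,0,26,0,0,0],[0.5,0,0,30,0,0,0],[0.5,0,0,32,0,0,0]]]'
```

```text
time: 12.05
position: [0.4699, -0.2791, 0.0266]
tool_rot: [0.297, -3.122, -0.008]
ft_force: [-0.9, 1.0, 0.5]
grip_width: 0.498
[ 0.46992258 -0.2791305   0.02664383] [ 0.29663355 -3.12205366 -0.00847579]
1625.0 [320.9 284.4] (311, 243, 21, 84) (array([ 0.471 , -0.2823]), array([50.1, 11.5], dtype=float32), np.float32(10.76))
blue 2881.5 [321.4 270.9] (282, 236, 79, 73) (array([ 0.4736, -0.2819]), array([48.9, 48.2], dtype=float32), np.float32(98.03))
blue 202.0 [372.4 390.6] (356, 386, 34, 9) (array([ 0.5539, -0.2301]), array([23.2,  6.8], dtype=float32), np.float32(100.59))
time: 12.6
position: [0.4725, -0.2815, -0.0017]
tool_rot: [0.297, -3.127, 0.0]
ft_force: [-0.4, 0.3, -0.2]
grip_width: 0.499
```

```bash
python3 -m creep '[[[0.3,0,0,2,0,0,0],[0.05,0,0,3,0,0,0],[0.05,0,0,3,0,0,0],[0.05,0,0,3,0,0,0],[0.05,0,0,3,0,0,0]]]' 50
python3 -m creep '[[[0.05,0,0,0,0,0,0],[0.05,0,0,0,0,0,0],[0.05,0,0,0,0,0,0],[0.05,0,0,0,0,0,0],[0.05,0,0,0,0,0,0]]]'
```

```text
time: 13.1
position: [0.4727, -0.2816, -0.0043]
tool_rot: [-0.298, 3.127, -0.001]
ft_force: [0.6, -0.9, -2.1]
grip_width: 0.139
time: 13.6
position: [0.4726, -0.2816, -0.0043]
tool_rot: [-0.298, 3.127, -0.0]
ft_force: [-0.5, 0.1, 0.8]
grip_width: 0.133
```

Gripped at 0.133 (11.6 mm, bar 12). Next I'll lift, carry towards the sled, and measure it again from near.

```bash
python3 -m creep '[[[0.05,0,0,-20,0,0,0],[0.05,0,0,-60,0,0,0],[0.05,0,0,-105,0,0,0],[0.05,-15,35,-140,0,0,-0.05],[0.05,-30,70,-145,0,0,-0.11]]]'
python3 -m creep '[[[0.05,-15,35,0,0,0,0],[0.05,-20,65,0,0,0,0],[0.05,-20,65,0,0,0,0],[0.05,-20,65,0,0,0,0]]]'
python3 - <<'E'
from h import *
s=ctrl.get_state(); print(s["position"],s["tool_rot"],s["qd"].round(3)); print("toolx",np.degrees(2*np.arctan2(s["tool_rot"][1],s["tool_rot"][0])))
c=cam("wrist"); np.save("pics/w10.npy",c[1]); im=ctrl.get_image("wrist"); cv2.imwrite("pics/w10.png",im[:,:,::-1]); print(proj(c,[[.518,-.067,.03]]))
cv2.imwrite("pics/w10v.png",cv2.convertScaleAbs(im[:,:,::-1],alpha=1.4))
for b in blobs(im,(0,110,40),(9,255,255),None,4)[:6]: print("red",b[0],np.round(b[1],1),ray(c,[b[1]],.028).round(4))
for b in blobs(im,(15,120,60),(30,255,255),None,40)[:4]: print("pad",b[0],np.round(b[1],1),rectw(c,b[3],.016))
E
```

```text
time: 14.1
position: [0.4912, -0.2086, 0.1448]
tool_rot: [-0.466, 3.101, -0.007]
ft_force: [0.7, -0.5, -1.7]
grip_width: 0.131
time: 14.5
position: [0.4884, -0.1387, 0.1403]
tool_rot: [0.472, -3.105, 0.001]
ft_force: [-0.3, -1.2, -1.9]
grip_width: 0.132
[ 0.48839626 -0.13866133  0.14028859] [ 4.71653524e-01 -3.10521114e+00  1.43869806e-03] [ 0.021  0.015  0.034 -0.012  0.011 -0.003  0.002]
toolx -162.7266070882759
[[388.35677944 273.04264243]]
red 14.5 [392.  233.6] [[ 0.4803 -0.077 ]]
pad 6466.0 [326.2 401.7] (array([ 0.6958, -0.0908]), array([429.4,  30.7], dtype=float32), np.float32(107.35))
pad 1705.0 [325.4 293.1] (array([ 0.5641, -0.1159]), array([81.6, 25.6], dtype=float32), np.float32(16.67))
pad 783.5 [ 62.2 206.7] (array([ 0.5545, -0.381 ]), array([50. , 27.6], dtype=float32), np.float32(21.92))
pad 647.0 [596.1 282.4] (array([0.4702, 0.1423]), array([41.1, 23.4], dtype=float32), np.float32(17.93))
```

View pics/w10v.png

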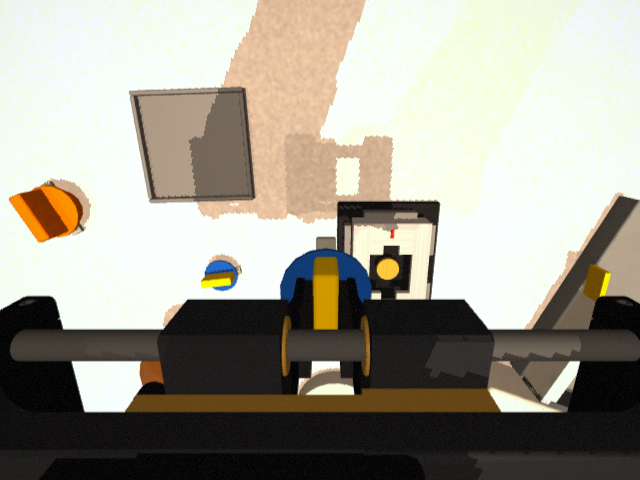

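The wrist view shows the module held upright with its lug at (326,243) under the bar, and the sled nearly parallel to the image, with its pad at (388,268), red mark at (392,234) and the fixture's outer edges at columns 338 and 440. I'll fit these numerically.

```bash
python3 - <<'E'
from h import *
K,_=cam("wrist"); c=(K,np.load("pics/w10.npy")); im=cv2.cvtColor(cv2.imread("pics/w10.png"),cv2.COLOR_BGR2RGB)
for b in blobs(im,(12,110,50),(30,255,255),(370,250,410,290),20)[:2]: print("pad",b[0],np.round(b[1],1),cv2.boundingRect(b[3]),rectw(c,b[3],.017))
g=cv2.GaussianBlur(cv2.cvtColor(im,cv2.COLOR_RGB2GRAY),(3,3),0).astype(float); gx=np.diff(g,axis=1); gy=np.diff(g,axis=0)
def yaw(P,z,n):
    W=ray(c,np.array(P,float),z)
    for _ in range(3):
        f=cv2.fitLine((W*1000).astype(np.float32),cv2.DIST_HUBER,0,.01,.01).ravel(); d=np.abs((W*1000-f[2:])@np.array([-f[1],f[0]])); W=W[d<2]
    print(n,len(W),"dir",np.degrees(np.arctan2(f[1],f[0])).round(2)%180,f[2:])
yaw([(u,max(range(193,212),key=lambda r:-gy[r,u])+.5) for u in range(345,435)],.01,"top edge")
yaw([(max(range(328,348),key=lambda u:-gx[r,u])+.5,r) for r in range(210,245)],.01,"left")
yaw([(max(range(426,448),key=lambda u:gx[r,u])+.5,r) for r in range(210,285)],.01,"right")
print([ (u,round(gx[240,u])) for u in range(330,450) if abs(gx[240,u])>9 and abs(gx[240,u])==abs(gx[240,u-2:u+3]).max()])
print([ (u,round(gx[222,u])) for u in range(330,450) if abs(gx[222,u])>9 and abs(gx[222,u])==abs(gx[222,u-2:u+3]).max()])
# carried module: bar/flange in tool y
for b in blobs(im,(100,120,30),(130,255,255),(260,200,400,320),100)[:1]: print("flange",cv2.boundingRect(b[3]))
# mouth dark blob
m=cv2.inRange(cv2.cvtColor(im,cv2.COLOR_RGB2GRAY),0,40)[240:298,365:412]; print(np.argwhere(m.any(0)).ravel()[[0,-1]]+365,np.argwhere(m.any(1)).ravel()[[0,-1]]+240)
E
```

```text
pad 388.0 [387.2 268.5] (376, 258, 24, 23) (array([ 0.5188, -0.0653]), array([23.7, 23.1], dtype=float32), np.float32(17.31))
top edge 90 dir 108.23 [456.7701  -92.69994]
left 35 dir 17.83 [ 495.33362 -126.01462]
right 75 dir 17.44 [485.0048 -25.4814]
[(336, -50), (343, 36), (344, 36), (349, -30), (352, 51), (430, -25), (436, 61)]
[(336, -66), (351, 18), (431, -10), (432, -10), (437, 58)]
flange (280, 249, 92, 54)
[365 410] [246 297]
```

```bash
python3 -m creep '[[[0.05,-25,30,0,0,0,-0.01],[0.05,-49,60,15,0,0,-0.01],[0.05,-49,60,45,0,0,-0.01],[0.05,-49,60,80,0,0,-0.01],[0.05,-49,60,94,0,0,-0.01]]]'
python3 -m creep '[[[0.05,0,0,0,0,0,0],[0.05,0,0,0,0,0,0]]]'
cat > look.py <<'E'
from h import *
s=ctrl.get_state(); print(s["position"],"toolx",np.degrees(2*np.arctan2(s["tool_rot"][1],s["tool_rot"][0]))%360)
c=cam("wrist"); im=ctrl.get_image("wrist"); cv2.imwrite("pics/w11.png",im[:,:,::-1])
print("to target",totool([.5173,-.0664,.045]))
for b in blobs(im,(0,110,40),(9,255,255),(250,80,400,300),4)[:4]: print("red",b[0],np.round(b[1],1),cv2.boundingRect(b[3]),ray(c,[b[1]],.027).round(4))
for b in blobs(im,(100,120,30),(130,255,255),(200,100,450,330),100)[:1]: print("flange",cv2.boundingRect(b[3]))
print("expected red front",proj(c,[[.5184-.04*.952,-.066-.04*.306,.027]]))
h=cv2.cvtColor(im,cv2.COLOR_RGB2HSV); np.set_printoptions(linewidth=250)
E
python3 look.py
```

```text
time: 15.05
position: [0.5153, -0.0684, 0.0431]
tool_rot: [0.481, -3.099, -0.003]
ft_force: [-0.1, -0.1, -0.9]
grip_width: 0.132
time: 15.25
position: [0.5185, -0.0681, 0.0473]
tool_rot: [-0.482, 3.104, -0.0]
ft_force: [1.0, -0.7, -1.0]
grip_width: 0.135
[ 0.51853829 -0.06809691  0.04727721] toolx 197.6608935590367
to target [1.3 2.1 2.9]
red 62.0 [330.5 200.6] (328, 194, 6, 14) [[ 0.4807 -0.0775]]
flange (280, 249, 91, 54)
expected red front [[329.62167552 199.66868984]]
```

The red mark agrees with the prediction to 1 px. I'll apply the small correction and lower slowly while watching the force.

```bash
python3 -m creep '[[[0.05,1,2.5,5,0,0,-0.003],[0.05,1,2.5,12,0,0,-0.003],[0.05,1,2.5,18,0,0,-0.003],[0.05,1,2.5,24,0,0,-0.003],[0.05,1,2.5,24,0,0,-0.003]]]'
python3 -m creep '[[[0.05,0,0,2,0,0,0],[0.05,0,0,4,0,0,0],[0.05,0,0,6,0,0,0],[0.05,0,0,8,0,0,0],[0.05,0,0,8,0,0,0]]]'
```

```text
time: 15.8
position: [0.5152, -0.0651, 0.0214]
tool_rot: [0.489, -3.101, -0.001]
ft_force: [-0.5, -0.8, -1.7]
grip_width: 0.135
time: 16.3
position: [0.5159, -0.0652, 0.0142]
tool_rot: [0.489, -3.103, -0.0]
ft_force: [-1.0, -0.8, -1.9]
grip_width: 0.133
```

```bash
python3 -m creep '[[[0.05,0,0,2,0,0,0],[0.05,0,0,3,0,0,0],[0.05,0,0,3,0,0,0]]]'
python3 -m creep '[[[0.05,0,0,2,0,0,0],[0.05,0,0,3,0,0,0],[0.05,0,0,3,0,0,0]]]'; python3 look.py
```

```text
time: 16.6
position: [0.5163, -0.0653, 0.0117]
tool_rot: [-0.489, 3.103, -0.0]
ft_force: [0.0, 0.5, -0.3]
grip_width: 0.13
time: 16.9
position: [0.5163, -0.0652, 0.0088]
tool_rot: [-0.489, 3.103, -0.001]
ft_force: [-1.3, 0.0, 4.2]
grip_width: 0.134
[ 0.51628063 -0.06522085  0.00882351] toolx 197.92256812444992
to target [ -0.6  -1.4 -36.2]
red 75.0 [325.5 217.5] (323, 210, 6, 16) [[ 0.4809 -0.0774]]
flange (280, 249, 91, 54)
expected red front [[324.30264641 216.10746582]]
```

```bash
python3 -m creep '[[[0.05,0,0,1,0,0,0],[0.05,0,0,2,0,0,0],[0.05,0,0,2,0,0,0]]]'
python3 -m creep '[[[0.05,0,0,1,0,0,0],[0.05,0,0,2,0,0,0],[0.05,0,0,2,0,0,0]]]'
```

```text
time: 17.25
position: [0.5163, -0.0652, 0.007]
tool_rot: [-0.489, 3.103, -0.001]
ft_force: [-3.2, 0.6, 6.4]
grip_width: 0.132
time: 17.55
position: [0.5163, -0.0652, 0.0057]
tool_rot: [0.489, -3.103, 0.001]
ft_force: [-3.6, 0.2, 10.5]
grip_width: 0.133
```

```bash
python3 -m creep '[[[0.05,0.5,0,1,0,0,0],[0.05,0.7,0,1.3,0,0,0],[0.05,0.7,0,1.3,0,0,0]]]'
```

```text
time: 17.85
position: [0.5164, -0.0652, 0.0056]
tool_rot: [-0.489, 3.103, -0.002]
ft_force: [-6.3, 0.5, 19.6]
grip_width: 0.133
```

The force jumped from 10 to 20 N with no travel, so the pad is at its 6 mm stop (reading 0.0056, first contact at about 0.0116). I'll back off about 1 mm and then turn.

```bash
python3 -m creep '[[[0.05,0,0,-1.5,0,0,0],[0.05,0,0,-2,0,0,0],[0.05,0,0,-2,0,0,0]]]'
python3 -m creep '[[[0.05,0,0,0,0,0,0.05],[0.05,0,0,0,0,0,0.12],[0.05,0,0,0,0,0,0.2],[0.05,0,0,0,0,0,0.2]]]'
```

```text
time: 18.15
position: [0.5163, -0.0652, 0.0062]
tool_rot: [-0.489, 3.102, -0.001]
ft_force: [-2.0, 1.3, 6.2]
grip_width: 0.134
time: 18.55
position: [0.5169, -0.0653, 0.0064]
tool_rot: [-0.174, 3.134, -0.001]
ft_force: [-1.3, 0.2, 7.5]
grip_width: 0.134
```

```bash
python3 -m creep '[[[0.05,0,0,0,0,0,0.12],[0.05,0,0,0,0,0,0.25],[0.05,0,0,0,0,0,0.38],[0.05,0,0,0,0,0,0.51],[0.05,0,0,0,0,0,0.64]]]'
python3 -m creep '[[[0.05,0,0,0,0,0,0.12],[0.05,0,0,0,0,0,0.25],[0.05,0,0,0,0,0,0.38],[0.05,0,0,0,0,0,0.51],[0.05,0,0,0,0,0,0.64]]]'
python3 -m creep '[[[0.05,0,0,0,0,0,0.05],[0.05,0,0,0,0,0,0.08],[0.05,0,0,0,0,0,0.08]]]'
python3 -c "
from h import *
s=ctrl.get_state();print(s['torque'],s['position'],np.degrees(2*np.arctan2(s['tool_rot'][1],s['tool_rot'][0]))%360,s['joint_positions'].round(2))"
```

```text
time: 19.05
position: [0.5175, -0.0655, 0.0066]
tool_rot: [0.825, 3.027, 0.001]
ft_force: [0.6, 1.0, 7.9]
grip_width: 0.135
time: 19.55
position: [0.5175, -0.0656, 0.0066]
tool_rot: [1.736, 2.614, 0.002]
ft_force: [-0.5, 0.7, 7.4]
grip_width: 0.133
time: 19.85
position: [0.5176, -0.0654, 0.0066]
tool_rot: [1.833, 2.547, 0.003]
ft_force: [0.1, 0.1, 7.5]
grip_width: 0.131
[ 0.09371142 -0.05252992  0.01693165] [ 0.5175874  -0.0654499   0.00662641] 108.51479861291025 [ 0.56  0.26 -0.54  1.95  0.16  0.97  0.27]
```

```bash
python3 -m creep '[[[0.05,0,0,-1,0,0,0],[0.05,0,0,-2,0,0,0],[0.05,0,0,-2,0,0,0]]]'
python3 -m creep '[[[0.05,0,0,-3,0,0,0],[0.05,0,0,-6,0,0,0],[0.05,0,0,-10,0,0,0],[0.05,0,0,-10,0,0,0]]]'
python3 -m creep '[[[0.05,0,0,-10,0,0,0],[0.05,0,0,-20,0,0,0],[0.05,0,0,-35,0,0,0],[0.05,0,0,-35,0,0,0]]]'
```

```text
time: 20.15
position: [0.5175, -0.0655, 0.0085]
tool_rot: [1.832, 2.547, 0.003]
ft_force: [0.7, 0.3, 6.0]
grip_width: 0.132
time: 20.55
position: [0.5156, -0.0651, 0.0174]
tool_rot: [1.835, 2.55, 0.001]
ft_force: [2.2, 1.3, -3.8]
grip_width: 0.131
time: 20.95
position: [0.5172, -0.0659, 0.055]
tool_rot: [1.833, 2.547, 0.002]
ft_force: [0.5, -0.4, -4.6]
grip_width: 0.131
```

The wrist force reads -4.6 N, which is about the weight of the joined 0.4 kg unit, so the lock holds. I'll carry it to the shelf with the turn to dock yaw, then check how the sled sits in the hand from its red marks.

```bash
python3 -m creep '[[[0.05,15,0,-20,0,0,0],[0.05,60,-4,-35,0,0,0.05],[0.05,105,-8,-35,0,0,0.15],[0.05,150,-11,-35,0,0,0.25],[0.05,190,-14,-35,0,0,0.35]]]'
python3 -m creep '[[[0.05,24,25,0,0,0,0.037],[0.05,40,50,0,0,0,0.037],[0.05,50,50,0,0,0,0.037],[0.05,50,50,0,0,0,0.037],[0.05,50,50,0,0,0,0.037]]]'
cat > look2.py <<'E'
from h import *
s=ctrl.get_state(); print(s["position"],s["ft_force"].round(1),"toolx",np.degrees(2*np.arctan2(s["tool_rot"][1],s["tool_rot"][0]))%360)
c=cam("wrist"); im=ctrl.get_image("wrist"); cv2.imwrite("pics/w12.png",im[:,:,::-1]); np.save("pics/w12.npy",c[1])
for b in blobs(im,(0,110,40),(9,255,255),(180,180,470,330),4)[:6]: print("red",b[0],np.round(b[1],1),cv2.boundingRect(b[3]))
for b in blobs(im,(20,120,60),(36,255,255),None,60)[:6]: print("yellow",b[0],np.round(b[1],1),cv2.boundingRect(b[3]))
seat=np.array([.5430,.1673]); u=np.array([.997,-.0767]); print("to -128",totool([*(seat-.128*u),.085]))
E
python3 look2.py
```

```text
time: 21.45
position: [0.4405, 0.1121, 0.0875]
tool_rot: [2.254, 2.187, -0.0]
ft_force: [0.9, 0.4, -4.7]
grip_width: 0.132
time: 21.95
position: [0.492, 0.1582, 0.0868]
tool_rot: [-2.29, -2.15, 0.003]
ft_force: [0.2, -1.5, -4.7]
grip_width: 0.135
[0.49202883 0.15824429 0.08678848] [ 0.2 -1.5 -4.7] toolx 86.37851714658024
red 69.5 [398.  286.5] (391, 284, 15, 6)
red 65.0 [253.7 283.6] (247, 281, 15, 6)
yellow 1681.0 [325.3 293.6] (313, 257, 26, 73)
yellow 423.5 [294.8 160.2] (272, 148, 45, 26)
to -128 [ 14.5 -77.9   1.9]
```

I had the sign of dy wrong, so the unit is still 25 mm above the rails and further along. Nothing was touched. The red marks at (254,284) and (398,287) put the sled centre 0.8 mm off the TCP and its yaw at -4.8 deg, against -4.4 for the dock. I'll move back over the shelf.

```bash
python3 -m creep '[[[0.05,4,-20,0,0,0,-0.005],[0.05,10,-50,0,0,0,-0.005],[0.05,15,-78,0,0,0,-0.005],[0.05,15,-78,0,0,0,-0.005],[0.05,15,-78,0,0,0,-0.005]]]'
python3 look2.py
python3 - <<'E'
from h import *
K,_=cam("wrist"); c=(K,np.load("pics/w12.npy")); im=cv2.cvtColor(cv2.imread("pics/w12.png"),cv2.COLOR_BGR2RGB)
seat=np.array([.5430,.1673]); u=np.array([.997,-.0767]); v=np.array([.0767,.997])
for b in blobs(im,(20,120,60),(36,255,255),None,60)[:6]: 
    W=ray(c,b[3].reshape(-1,2),.045)-seat; print("guide dock coords x",(W@u).min().round(4),(W@u).max().round(4),"y",(W@v).min().round(4),(W@v).max().round(4))
E
```

```text
time: 22.5
position: [0.416, 0.1776, 0.0874]
tool_rot: [2.284, 2.153, -0.001]
ft_force: [0.7, -1.1, -3.8]
grip_width: 0.134
[0.41604882 0.17759876 0.08742878] [ 0.7 -1.1 -3.8] toolx 86.62107084937092
red 69.5 [398.  286.5] (391, 284, 15, 6)
red 68.0 [253.8 283.5] (247, 281, 15, 6)
yellow 1694.5 [325.2 293.3] (313, 257, 26, 73)
yellow 376.0 [404.8 181.8] (381, 169, 47, 27)
to -128 [-0.6 -1.3  2.5]
guide dock coords x -0.136 -0.1166 y -0.0693 -0.0081
guide dock coords x -0.0898 -0.0567 y 0.0393 0.0568
```

```bash
python3 -m creep '[[[0.05,0,-0.5,20,0,0,0],[0.05,0,-0.5,40,0,0,0],[0.05,0,-0.5,48,0,0,0],[0.05,0,-0.5,52,0,0,0],[0.05,0,-0.5,52,0,0,0]]]'
python3 -m creep '[[[0.05,0,0,2,0,0,0],[0.05,0,0,4,0,0,0],[0.05,0,0,4,0,0,0]]]'
python3 -m creep '[[[0.05,0,0,2,0,0,0],[0.05,0,0,3,0,0,0],[0.05,0,0,3,0,0,0]]]'
```

```text
time: 23.05
position: [0.4159, 0.1787, 0.0351]
tool_rot: [-2.286, -2.154, 0.0]
ft_force: [-0.9, 0.1, -3.4]
grip_width: 0.133
time: 23.35
position: [0.4159, 0.1789, 0.0314]
tool_rot: [2.285, 2.155, 0.0]
ft_force: [-0.2, 1.2, -4.6]
grip_width: 0.132
time: 23.65
position: [0.4156, 0.1788, 0.0281]
tool_rot: [-2.285, -2.156, 0.001]
ft_force: [0.8, 1.3, -3.6]
grip_width: 0.133
```

```bash
python3 -m creep '[[[0.05,0,0,1,0,0,0],[0.05,0,0,1.5,0,0,0],[0.05,0,0,1.5,0,0,0]]]'
python3 -m creep '[[[0.05,0,0,1,0,0,0],[0.05,0,0,1.5,0,0,0],[0.05,0,0,1.5,0,0,0]]]'
```

```text
time: 23.95
position: [0.4156, 0.1789, 0.0266]
tool_rot: [-2.285, -2.156, 0.0]
ft_force: [-0.0, -0.2, -5.4]
grip_width: 0.133
time: 24.25
position: [0.4159, 0.1789, 0.0256]
tool_rot: [2.285, 2.155, -0.0]
ft_force: [-1.9, 0.1, 0.9]
grip_width: 0.133
```

The unit is on the shelf (contact at 0.0256). I'll slide it in along the dock axis and watch the side forces.

```bash
python3 -m creep '[[[0.05,-0.2,10,-0.5,0,0,0],[0.05,-0.4,22,-0.5,0,0,0],[0.05,-0.6,32,-0.5,0,0,0],[0.05,-0.8,40,-0.5,0,0,0],[0.05,-0.8,40,-0.5,0,0,0]]]'
python3 -m creep '[[[0.05,-0.2,8,0,0,0,0],[0.05,-0.3,16,0,0,0,0],[0.05,-0.4,24,0,0,0,0],[0.05,-0.5,28,0,0,0,0],[0.05,-0.5,28,0,0,0,0]]]'
python3 look2.py
```

```text
time: 24.75
position: [0.4575, 0.1758, 0.0257]
tool_rot: [2.286, 2.154, 0.003]
ft_force: [1.3, 0.5, -1.6]
grip_width: 0.13
time: 25.25
position: [0.4847, 0.1735, 0.0257]
tool_rot: [2.285, 2.155, 0.002]
ft_force: [1.0, 0.6, -1.6]
grip_width: 0.133
[0.4847312  0.17346206 0.02573907] [ 1.   0.6 -1.6] toolx 86.62377387067889
red 66.0 [248.3 282.4] (241, 280, 15, 6)
red 59.0 [392.7 288.1] (385, 286, 16, 6)
yellow 1680.0 [325.2 293.7] (313, 258, 26, 72)
yellow 878.5 [302.2 197.4] (273, 180, 58, 36)
to -128 [ -0.4 -69.2 -59.4]
```

```bash
python3 -m creep '[[[0.05,-0.1,6,0,0,0,-0.02],[0.05,-0.2,14,0,0,0,-0.02],[0.05,-0.3,22,0,0,0,-0.02],[0.05,-0.5,28,0,0,0,-0.02],[0.05,-0.5,28,0,0,0,-0.02]]]'
python3 -m creep '[[[0.05,-0.1,5,0,0,0,0],[0.05,-0.2,10,0,0,0,0],[0.05,-0.3,15,0,0,0,0],[0.05,-0.4,20,0,0,0,0],[0.05,-0.4,20,0,0,0,0]]]'
python3 look2.py
```

```text
time: 25.8
position: [0.5133, 0.1712, 0.0257]
tool_rot: [2.264, 2.177, 0.003]
ft_force: [0.9, 0.8, -1.8]
grip_width: 0.134
time: 26.3
position: [0.5322, 0.17, 0.0257]
tool_rot: [2.264, 2.178, 0.0]
ft_force: [-2.5, -0.6, 1.2]
grip_width: 0.131
[0.53220754 0.16995504 0.02569867] [-2.5 -0.6  1.2] toolx 87.77729909332102
red 69.0 [247.9 281.4] (240, 279, 16, 6)
red 63.0 [391.7 288.8] (385, 286, 15, 7)
yellow 1692.5 [325.2 293.4] (312, 257, 27, 73)
yellow 974.0 [212.9 192.1] (183, 176, 63, 36)
to -128 [   2.6 -116.9  -59.4]
```

```bash
python3 -m creep '[[[0.05,-0.2,4,0,0,0,0],[0.05,-0.4,8,0,0,0,0],[0.05,-0.5,10,0,0,0,0],[0.05,-0.5,10,0,0,0,0]]]'
python3 -m creep '[[[0.05,0,1,0,0,0,0],[0.05,0,2,0,0,0,0],[0.05,0,2,0,0,0,0]]]'
python3 -m creep '[[[0.05,0,1,0,0,0,0],[0.05,0,2,0,0,0,0],[0.05,0,2,0,0,0,0]]]'
```

```text
time: 26.75
position: [0.541, 0.1693, 0.0257]
tool_rot: [-2.263, -2.178, 0.002]
ft_force: [-4.5, -0.8, 3.5]
grip_width: 0.136
time: 27.05
position: [0.5426, 0.1692, 0.0257]
tool_rot: [-2.263, -2.178, 0.002]
ft_force: [-5.9, -0.6, 4.2]
grip_width: 0.13
time: 27.35
position: [0.5446, 0.1691, 0.0257]
tool_rot: [-2.263, -2.178, 0.003]
ft_force: [-4.9, -0.7, 5.4]
grip_width: 0.134
```

```bash
python3 -m creep '[[[0.05,0,1,-0.4,0,0,0],[0.05,0,1.5,-0.4,0,0,0],[0.05,0,1.5,-0.4,0,0,0]]]'
python3 -m creep '[[[0.05,0,1,0,0,0,0],[0.05,0,1.5,0,0,0,0],[0.05,0,1.5,0,0,0,0]]]'
python3 -m creep '[[[0.05,0,1,0,0,0,0],[0.05,0,1.5,0,0,0,0],[0.05,0,1.5,0,0,0,0]]]'
python3 look2.py
```

```text
time: 27.65
position: [0.5451, 0.169, 0.0257]
tool_rot: [-2.262, -2.178, 0.005]
ft_force: [-6.7, -1.1, 4.8]
grip_width: 0.132
time: 27.95
position: [0.5452, 0.169, 0.0256]
tool_rot: [-2.261, -2.177, 0.008]
ft_force: [-10.1, -0.9, 7.3]
grip_width: 0.132
time: 28.25
position: [0.5454, 0.1691, 0.0256]
tool_rot: [-2.26, -2.177, 0.012]
ft_force: [-12.9, -2.6, 9.5]
grip_width: 0.133
[0.54536493 0.16906751 0.02555026] [-12.9  -2.6   9.5] toolx 87.86089216983032
red 67.0 [390.8 289.2] (384, 286, 15, 7)
red 66.5 [246.7 281.6] (240, 279, 15, 6)
yellow 1695.5 [325.1 293.4] (312, 257, 27, 73)
yellow 1001.5 [187.8 190.6] (158, 175, 64, 35)
to -128 [   3.1 -130.7  -58.4]
```

Motion stopped at 0.5452 with the force rising to 13 N. The sled centre estimate of 0.5416 matches the knob's line (0.5416), so it is on the back stop. I'll ease off, release and rise.

```bash
python3 -m creep '[[[0.05,0,-1.5,0,0,0,0],[0.05,0,-2.5,0,0,0,0],[0.05,0,-2.5,0,0,0,0]]]'
python3 -m creep '[[[0.4,0,0,0,0,0,0],[0.4,0,0,0,0,0,0],[0.4,0,0,0,0,0,0],[0.4,0,0,0,0,0,0],[0.4,0,0,0,0,0,0]]]'
python3 -m creep '[[[0.4,0,0,-20,0,0,0],[0.4,0,0,-60,0,0,0],[0.4,0,0,-105,0,0,0],[0.4,0,0,-120,0,0,0],[0.4,0,0,-120,0,0,0]]]'
cat > look3.py <<'E'
from h import *
s=ctrl.get_state(); print(s["position"],s["ft_force"].round(1))
c=cam("wrist"); im=ctrl.get_image("wrist"); cv2.imwrite("pics/w13.png",im[:,:,::-1]); np.save("pics/w13.npy",c[1])
seat=np.array([.5430,.1673]); a=np.radians(-4.6); u=np.array([np.cos(a),np.sin(a)]); v=np.array([-u[1],u[0]])
def d(W): return np.round([(W-seat)@u*1000,(W-seat)@v*1000],1).T
for b in blobs(im,(0,110,40),(9,255,255),(150,0,490,330),4)[:5]: print("red",b[0],np.round(b[1],1),"sled-top dock xy",d(ray(c,[b[1]],.049)),"knob",d(ray(c,[b[1]],.0465)))
for b in blobs(im,(20,120,60),(36,255,255),None,60)[:6]: W=rectw(c,b[3],.082); print("yellow",b[0],np.round(b[1],1),W,d(W[0]))
for b in blobs(im,(100,120,30),(130,255,255),None,100)[:1]: W=rectw(c,b[3],.056); print("blue",W,d(W[0]))
E
python3 look3.py
```

```text
time: 28.6
position: [0.5452, 0.1691, 0.0256]
tool_rot: [-2.262, -2.178, 0.005]
ft_force: [-7.9, -1.7, 5.2]
grip_width: 0.131
time: 29.1
position: [0.5481, 0.1692, 0.0263]
tool_rot: [2.264, 2.178, 0.002]
ft_force: [0.1, 1.6, -0.1]
grip_width: 0.386
time: 29.6
position: [0.5496, 0.17, 0.1491]
tool_rot: [2.261, 2.176, 0.008]
ft_force: [0.5, -0.2, -0.6]
grip_width: 0.399
[0.54959142 0.16999426 0.14911886] [ 0.5 -0.2 -0.6]
red 822.0 [318.7 137. ] sled-top dock xy [[-1.5 78.4]] knob [[-1.5 78.3]]
red 27.0 [271.6 224.8] sled-top dock xy [[-40.7   1.6]] knob [[-41.    0.9]]
red 24.0 [361.  229.5] sled-top dock xy [[39.2  0.5]] knob [[39.5 -0.2]]
yellow 742.0 [319.2 235.9] (array([0.545 , 0.1696]), array([46.9, 11.3], dtype=float32), np.float32(87.82)) [1.8 2.5]
yellow 295.5 [235.4 169. ] (array([0.4845, 0.2258]), array([26. ,  7.8], dtype=float32), np.float32(154.0)) [-63.   53.6]
yellow 264.5 [240.4 269.6] (array([0.4799, 0.144 ]), array([31.6,  8.6], dtype=float32), np.float32(17.79)) [-61.  -28.3]
blue (array([0.5452, 0.1677]), array([48.2, 46.3], dtype=float32), np.float32(177.66)) [2.2 0.6]
```

Dock-frame check: sled marks at x = -40.7 and +39.2, so the centre is about -0.75 along and 1.0 across. Module bar 2 to 3 mm from the sled's middle, crosswise to 3 deg. Now I'll close the fingers, go down outside the knob and push it in.

```bash
python3 -m creep '[[[0.0,40,-1,0,0,0,0.045],[0.0,80,-2,10,0,0,0.045],[0.0,110,-3,30,0,0,0.045],[0.0,110,-3,70,0,0,0.045],[0.0,110,-3,70,0,0,0.045]]]'
python3 - <<'E'
from h import *
print("to start",totool([.551,.279,-.012]))
E
```

```text
time: 30.15
position: [0.5431, 0.2773, 0.0686]
tool_rot: [-2.306, -2.127, 0.02]
ft_force: [0.3, -0.8, -0.6]
grip_width: 0.048
to start [ 2.8  8.7 80.5]
```

```bash
python3 -m creep '[[[0.0,2,5,20,0,0,0],[0.0,2,5,45,0,0,0],[0.0,2,5,65,0,0,0],[0.0,2,5,78,0,0,0],[0.0,2,5,78,0,0,0]]]' 
python3 -m creep '[[[0.0,0,0,0,0,0,0]]]'
python3 - <<'E'
from h import *
print("to final",totool([.543-.001+.08*.0895,.1673+.0895*.9968,-.012]))
E
```

```text
time: 30.65
position: [0.5526, 0.2789, -0.0037]
tool_rot: [-2.313, -2.125, 0.006]
ft_force: [0.5, 0.1, 0.5]
grip_width: 0.006
time: 30.75
position: [0.5542, 0.2805, -0.0013]
tool_rot: [2.313, 2.126, 0.0]
ft_force: [0.4, 0.1, 0.6]
grip_width: 0.007
to final [-24.4  -3.   10.7]
```

```bash
python3 -m creep '[[[0.0,0,-3,5,0,0,0],[0.0,0,-3,10,0,0,0],[0.0,-5,-3,10,0,0,0],[0.0,-10,-3,10,0,0,0],[0.0,-10,-3,10,0,0,0]]]' 
python3 -m creep '[[[0.0,-3,0,0,0,0,0],[0.0,-6,0,0,0,0,0],[0.0,-9,0,0,0,0,0],[0.0,-12,0,0,0,0,0],[0.0,-12,0,0,0,0,0]]]'
python3 -m creep '[[[0.0,-1,0,0,0,0,0],[0.0,-2,0,0,0,0,0],[0.0,-2,0,0,0,0,0]]]'
```

```text
time: 31.25
position: [0.5501, 0.2701, -0.0118]
tool_rot: [2.313, 2.125, -0.001]
ft_force: [-0.1, -0.3, -0.2]
grip_width: 0.005
time: 31.75
position: [0.5491, 0.2586, -0.0117]
tool_rot: [2.313, 2.126, -0.0]
ft_force: [0.6, 1.3, 0.5]
grip_width: 0.005
time: 32.05
position: [0.5491, 0.2587, -0.0116]
tool_rot: [-2.311, -2.127, -0.004]
ft_force: [1.4, 4.8, -0.9]
grip_width: 0.004
```

```bash
python3 -m creep '[[[0.0,-1.5,0,0,0,0,0],[0.0,-3,0,0,0,0,0],[0.0,-3,0,0,0,0,0]]]'
python3 -m creep '[[[0.0,5,0,0,0,0,0],[0.0,12,0,0,0,0,0],[0.0,20,0,0,0,0,0],[0.0,20,0,-30,0,0,0],[0.0,20,0,-70,0,0,0]]]'
python3 -m creep '[[[0.0,0,0,-40,0,0,0],[0.0,-40,0,-80,0,0,0],[0.0,-80,0,-80,0,0,0],[0.0,-120,0,-80,0,0,0],[0.0,-120,0,-80,0,0,0]]]'
python3 -m creep '[[[0.0,0,0,0,0,0,0],[0.0,0,0,0,0,0,0]]]'
python3 look3.py
python3 - <<'E'
import cv2; im=cv2.imread("pics/w13.png"); cv2.imwrite("pics/end.png",cv2.resize(cv2.convertScaleAbs(im[90:300,170:450],alpha=1.3),None,fx=2.5,fy=2.5,interpolation=cv2.INTER_CUBIC))
E
```

```text
time: 32.35
position: [0.5491, 0.2588, -0.0114]
tool_rot: [-2.308, -2.127, -0.011]
ft_force: [2.6, 10.6, -5.3]
grip_width: 0.004
time: 32.85
position: [0.548, 0.2731, 0.0564]
tool_rot: [-2.31, -2.126, 0.009]
ft_force: [0.9, 0.4, 0.6]
grip_width: 0.008
time: 33.35
position: [0.5411, 0.1463, 0.1381]
tool_rot: [2.319, 2.112, -0.006]
ft_force: [-0.1, -0.5, 0.0]
grip_width: 0.004
time: 33.55
position: [0.5398, 0.156, 0.1381]
tool_rot: [-2.31, -2.128, -0.0]
ft_force: [-0.4, -0.3, -0.2]
grip_width: 0.008
[0.5398235  0.15598719 0.13811082] [-0.4 -0.3 -0.2]
red 707.5 [325.7 129.7] sled-top dock xy [[-1.7 69.7]] knob [[-1.7 69.7]]
red 26.5 [373.6 214.5] sled-top dock xy [[38.9  0.8]] knob [[39.3  0.2]]
red 20.0 [279.2 213.9] sled-top dock xy [[-41.2   1.5]] knob [[-41.6   0.9]]
yellow 830.0 [330.7 222.7] (array([0.5452, 0.1688]), array([46.9, 11.7], dtype=float32), np.float32(88.47)) [2.1 1.7]
yellow 296.5 [239.8 156.7] (array([0.4843, 0.2236]), array([25.7,  6.9], dtype=float32), np.float32(154.07)) [-63.   51.4]
yellow 274.0 [249.  262.8] (array([0.4795, 0.1426]), array([31.4,  8.2], dtype=float32), np.float32(17.87)) [-61.3 -29.7]
blue (array([0.5448, 0.1675]), array([48.3, 46.9], dtype=float32), np.float32(176.97)) [1.8 0.3]
```

View pics/end.png

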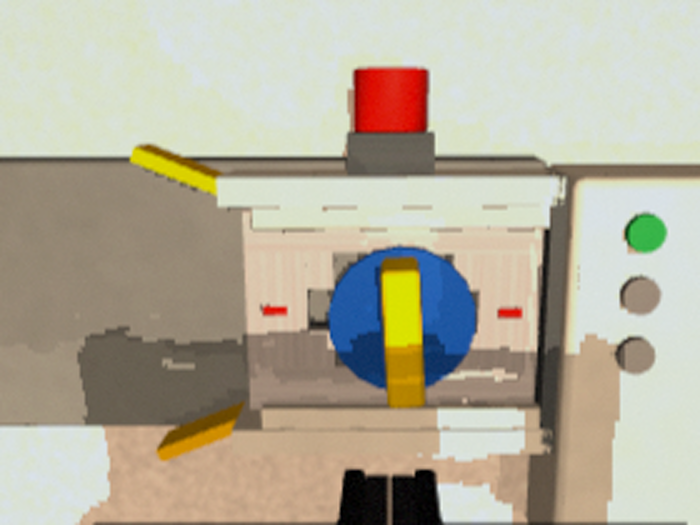

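The knob sits flush against its housing at (391,130) with no shaft showing. The sled is under the rails, its front at the back stop, and the bar lies across it. Handing in.

```bash
python3 - <<'E'
from bench import ctrl
print(ctrl.close_job())
E
```

```text
the job is handed in; nothing more can be done
None
```

The lamp is in the exposure unit and the job is handed in at about 34 s of the allowed 72. The knob was pulled out, and the module pressed, turned 90° clockwise and lifted out locked in its sled. The unit was then slid under the rails to the back stop, and the knob pushed back in. No verdict was reported.

**Last checks:**
- **Sled:** its centre is about 1.1 mm short of my estimate of dock_seat, 1 mm across and under 1° in yaw. I could only estimate dock_seat to about 2 mm. The stop itself showed as force rising to 13 N with no movement.
- **Module:** the bar is crosswise to within about 4° and about 3 mm off the sled's middle (limit 6 mm), because the hub has play in the opening.
- **Knob:** it is flush against its housing and stopped hard at 10.6 N. It measures 69.7 mm from dock_seat, where 70 mm is fully in.
- **Robot:** the gripper is clear and the wrist force is about zero.

**What disagreed or went wrong:**
- **Fingertip height:** the fingertips are really about 34 mm higher than the reported TCP. My first two tries on the knob closed on air because of this. The camera views showed the offset and I corrected for it afterwards.
- **Sideways slip:** I had one wrong sign on a sideways move while carrying the joined unit. It stayed above the rails and I saw no sign of contact.
- **Dock angle:** estimates ranged from -4.4° to -5°, depending on which edges I used.
- **Bystanders:** I did not measure the bottle, wafer box and screwdriver again at the end. The arm's path kept clear of them.

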